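Hang the dish bracket on the free branch of the tag tree

ROBOT

A 6-joint arm with a two-finger parallel gripper is mounted at the origin on the work surface. World frame = base frame: x ahead of the robot, y to its left, z up, the work surface at z = 0. Lengths are in m, angles in rad, forces in N, time in s.
With the tool pointing down it reaches from about 0.325 to 1 m from the base axis. Payload 5.1 kg.
Tool frame: the origin (TCP) lies midway between the tips of the shut fingers; the grasp point (between the pads) lies r.pinch_z behind it (r.pinch_z is the distance from the TCP to the grasp point, in m); z points along the fingers, y is the line along which they close (so a half turn about z gives the same grasp; the last joint's range is limited). The gripper opens to 85 mm and grips with 20 to 120 N. Pads are 22 mm wide; open, the fingers measure 114 mm over their backs; the gripper's body (76 mm by 85 mm) begins 54 mm behind the grasp point. The pads swing forward as they close: fully open they stand 13 mm farther back than shut.
Start: joints at [1.112, 0.124, 1.65, -0, 1.367, -0.083], TCP at [0.239, 0.605, 0.206] pointing down, gripper open.
Joint ranges: [-2.61, 2.61], [-1.02, 2.33], [0.03, 2.71], [-1.35, 4.49], [0.32, 2.68], [-2.91, 2.91]. Speed limits (rad/s): [2.57, 2.57, 3.14, 3.14, 3.14, 3.14].

INTERFACE

Orientations are given as a unit quaternion [x, y, z, w].
In Python, from plant import r gives the robot as it stands.
- The arm moves only by the tool arm_command, never from a script. Its argument "motion" is a list of rows, each a list of 5 numbers: the opening, from -1 (shut) to 1 (fully open), so that 0 is half open, then the shift along the tool's x, y, z in cm, then the turn about the tool's z in degrees. A call has exactly 10 rows; each row is the pose to reach, as a shift and turn from the pose commanded when the call began, along the tool's axes at that moment; what a row does not reach only later rows make up. A row lasts 1/8 s, in which the tool goes at most 62.5 mm and 10.7 degrees, less where a joint would pass 70% of its speed; a pose out of reach is approached as far as the arm can. A call with a gripper value outside its range is refused whole. The fingers move at their own pace and stop on an object; "newtons" is the grip in N (left out, the last holds). Time passes only in rows, so rows that repeat a pose let the fingers close, or fill a call up. It gives the time, the measured TCP pose, the force, the opening and the grip force at its end, in the units of the state.
- r.state(): the state, without advancing time (a new reading comes with each control period).
- r.snapshot(name): name is "scene" or "top"; returns a dict with "frame" (480x640x3 uint8, red, green, blue), "intrinsics" (3x3 intrinsics, pixels), "rvec" (rotation vector, rad) and "tvec" (3), from world to camera coordinates, as OpenCV has them. Camera axes: x right, y down, z forward; pixel columns grow to the right and rows downward; lengths in m; the calibration is good to about 2 mm. A picture is of the moment at which its call begins. There is no depth.
- r.close_job(): hands the job in; it is judged then, once.
Trained networks look in the newest picture that a camera, given by its name, has taken for a name from the list of things; names that differ only in an ending like _2 or _b are one class to them, and where a whole thing is asked for, a point or a joint stands for the part that bears it (a point fixed in the world has none). Each returns a list of dicts, best first, with "conf" (0 to 1); they miss things now and then, are a little off and sometimes report something else, mostly with a low value. They report only what shows in the picture. A call takes as long as a camera call.
- r.find_in(thing, camera): "rect" ([left, top, right, bottom] as shares, 0 to 1, of the picture: columns of its width, rows of its height, round what is visible of it).
The state is a dict: "t": time; "qpos": joint angles; "joint_velocities": joint speeds; "effort": joint torques, N m; "tcp_pos": TCP position; "eef_rot": TCP orientation; "ft_force": force on the tool from outside, world axes, zero at the start; "wrist_torque": the same for the moment, N m; "gripper_width": finger opening in m; "grasp_force": force on a finger pad.
Only numpy, scipy, OpenCV 4.12 (cv2) and the standard library are available. Lean on these libraries where they do the work, as an engineer would, in place of code of your own. Each camera call takes 0.05 s, during which the arm holds its last target. There are 200 camera calls.

TASK

Turn the tag tree until its free branch points to the robot's side of the counter, then hang the loose steel dish bracket on that branch by its square hole, slid gently all the way down to the black collar. Let go and leave everything else on the counter where it is.

Things in the scene. Friction and masses are not known exactly. Their poses are not given: they have to be found in the camera images.
- rack_base: Fixed steel foot of the tag tree, 150 mm across, 20 mm high; origin on the counter, on the vertical turning axis; axes parallel to the world's. The tree: trunk 20 mm thick, three steel branches 120 degrees apart (one free; one with a smoky bezel fixed on it, one with a similar steel bracket fixed on it).
- rack (a joint): Angle (rad) of the turning tree, counter-clockwise from above. It turns from -0.7 to 6.98, takes about 0.12 N m and stays where it is left. At 0 (and 6.283) the free branch points straight along -x, to the robot's side of the counter.
- rack_knob (a point): Centre of the black bar knob on top of the tree, on the turning axis, 315 mm above the counter. The bar is 64 mm long, 16 mm thick, 36 mm high (top at 333 mm). Its length, this point's x axis, lies in the free branch's upright plane; the branch points to -x of the point. Turning more than about 1.5 rad needs a regrasp.
- branch (a point): The free branch: round rod 10 mm thick, round end, slanting outward, 30 degrees off the vertical. Origin on the turning axis, 110 mm above the counter. z runs out along the rod (tip at 155 mm), y is level, x points inward and up. A black collar 28 mm across sits on the rod 56 to 62 mm from the origin: parts slide down until they meet its face at 62 mm.
- branch_tip (a point): The tip of the free branch (155 mm along it, 78 mm from the turning axis, 244 mm above the counter).
- bracket_center (a point): Loose steel dish bracket, 0.2-0.4 kg: flat web 150 x 50 x 4 mm, two upright cheeks 60 mm long, tops 28 mm above the underside, outer faces 50 mm apart (grip these). Point between the cheeks, 14 mm above the underside; x to the end with the hole, z up. From it the cheeks reach 50 mm to -x and 10 to +x, the web 65 to -x and 85 to +x.
- bracket_hole (a point): Centre of the 16 mm square hole through the bracket's 14 mm thick end pad (30 x 50 mm, flush underneath): 70 mm along +x from bracket_center, 7 mm lower (7 mm above the underside); same axes. It goes onto the rod underside first, about square to the rod (bracket axes then match branch's): it will not pass when 30 degrees off.

How it is judged:
By the outcome, as a careful person would: the job done as asked, in the order asked, and still so for the second after the job is handed in, with the robot touching nothing.
It also fails if it takes over 72 s, if anything falls off the work surface, if the arm or the gripper's body presses on something with over 40 N, if the wrist force passes 120 N, or if a joint passes its speed limit or range.

## Working session

There is one attempt and no reset: what is moved stays moved. The work goes in short steps, Python scripts to look and compute and a tool call to move; the robot and the scene stay as the last step left them, time stands still between calls to the robot, and variables do not carry over. Pictures are saved under pics/ and viewed, at most 10 in all, crops included, and the job is handed in when it is done.

Besides the shell and the picture viewer there is one more tool, called after "Request:" by a JSON object that holds its "method" and its "body", one argument or row to a line. arm_command: Moves the arm, as the interface text tells. Its arguments: {"type":"object","properties":{"motion":{"type":"array","items":{"type":"array","items":{"type":"number"}}},"newtons":{"type":"number"}},"required":["motion"]}

```bash
mkdir -p pics
cat > h.py <<'E'
import numpy as np, cv2
from scipy.spatial.transform import Rotation as R
from plant import r
def snap(n,f=None):
    s=r.snapshot(n)
    if f: cv2.imwrite('pics/'+f,s['frame'][:,:,::-1])
    return s
def P(s):
    return np.array(s['intrinsics'])@np.c_[cv2.Rodrigues(np.array(s['rvec'],float))[0],np.array(s['tvec'],float).reshape(3)]
def proj(s,X):
    x=P(s)@np.r_[X,1]; return x[:2]/x[2]
def onz(s,uv,z):
    p=P(s); A=np.c_[p[:,0],p[:,1],-np.array([uv[0],uv[1],1])]
    return np.linalg.solve(A,-(p[:,2]*z+p[:,3]))[:2]
def tri(s1,a,s2,b):
    X=cv2.triangulatePoints(P(s1),P(s2),np.array(a,float).reshape(2,1),np.array(b,float).reshape(2,1));return (X[:3]/X[3]).ravel()
E
python3 - <<'E'
from h import *
np.set_printoptions(precision=4,suppress=True)
for c in('scene','top'):
    s=snap(c,c+'1.png'); p=P(s);print(c,'campos',-np.linalg.inv(p[:,:3])@p[:,3])
    for t in('rack_base','rack_knob','branch','branch_tip','bracket_center','bracket_hole'):
        for d in r.find_in(t,c)[:2]: print(t,d['conf'],np.array(d['rect'])*[640,480,640,480])
print(r.state(),r.pinch_z)
E
```

```text
scene campos [ 1.0541 -0.5623  0.7806]
rack_base 0.57 [310.976 190.512 415.104 361.68 ]
rack_knob 0.72 [308.672 187.824 419.392 348.912]
branch 0.97 [314.496 188.592 413.312 350.016]
branch_tip 0.96 [308.992 187.68  417.216 350.304]
bracket_center 0.6 [155.712 342.72  226.176 409.008]
bracket_hole 0.81 [156.672 345.024 227.2   412.512]
top campos [0.4089 0.0197 1.234 ]
rack_base 0.63 [287.104 164.208 355.52  258.288]
rack_knob 0.81 [288.384 165.408 353.792 245.184]
branch 0.56 [288.32  166.224 349.824 243.792]
branch_tip 0.81 [286.528 166.32  353.216 244.608]
bracket_center 0.76 [418.304 256.896 442.112 311.904]
bracket_hole 0.92 [419.52  254.496 444.096 312.096]
{'t': 0.7, 'qpos': array([ 1.1124,  0.1238,  1.6503,  0.    ,  1.3675, -0.0826]), 'joint_velocities': array([ 0.0013, -0.0004, -0.0004, -0.0016, -0.0025,  0.0009]), 'effort': array([  0.0007, -42.3443, -36.567 ,  -0.    ,   0.0004,  -0.    ]), 'tcp_pos': array([0.2386, 0.6046, 0.2056]), 'eef_rot': array([0.1868, 0.9824, 0.    , 0.    ]), 'ft_force': array([-0.3041,  0.4971,  0.3278]), 'wrist_torque': array([-0.0007,  0.015 ,  0.0124]), 'grasp_force': 0.0, 'gripper_width': 0.08544933274170036} 0.0187
```

View pics/scene1.png

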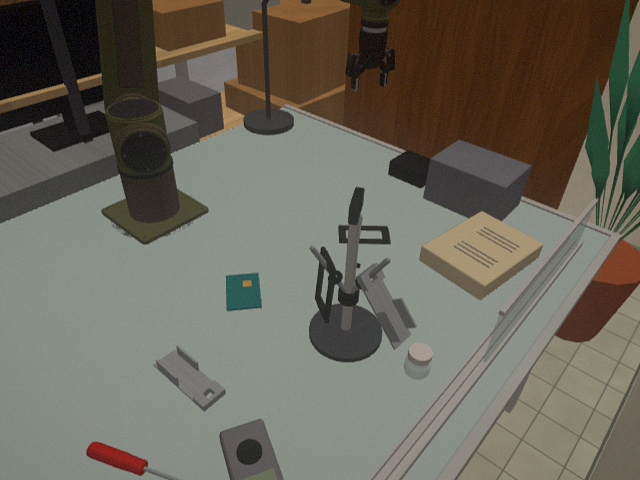

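View pics/top1.png

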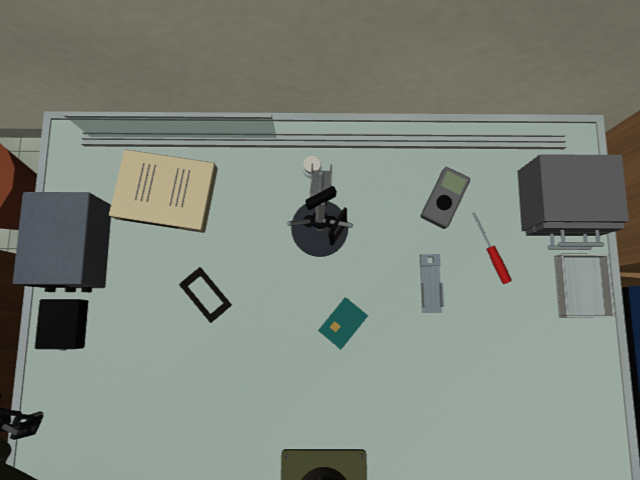

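Run:
```python
import cv2,numpy as np
a=cv2.imread('pics/top1.png');b=cv2.imread('pics/scene1.png')
z=lambda i,x,y,w,h,k:cv2.resize(i[y:y+h,x:x+w],None,fx=k,fy=k,interpolation=cv2.INTER_CUBIC)
o=np.zeros((600,800,3),np.uint8)
o[:300,:400]=z(a,275,150,100,75,4)*1
o[300:,:400]=z(a,400,245,66,50,6)[:300,:396].repeat(1,1) if 0 else z(a,400,245,80,60,5)
o[:300,400:]=z(b,300,180,133,100,3)[:300,:399] if 0 else cv2.resize(b[180:280,300:433],(400,300),interpolation=cv2.INTER_CUBIC)
o[300:,400:]=z(b,145,340,100,75,4)
cv2.imwrite('pics/crop1.png',o)
```

```text
(no output)
```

View pics/crop1.png

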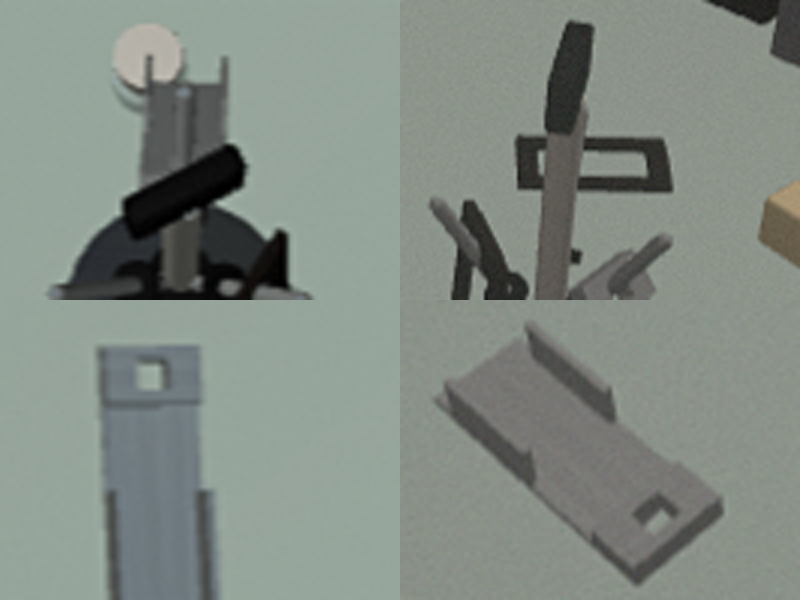

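```bash
cat > m.py <<'E'
from h import *
from scipy.optimize import minimize
np.set_printoptions(precision=4,suppress=True)
def box(c,yaw,l,w,z0,z1):
    return [np.r_[np.array(c)+np.array([[np.cos(yaw),-np.sin(yaw)],[np.sin(yaw),np.cos(yaw)]])@[i*l/2,j*w/2],z] for i in(-1,1) for j in(-1,1) for z in(z0,z1)]
def sil(s,boxes,roi,k=4):
    x,y,w,h=roi;m=np.zeros((h*k,w*k),np.uint8)
    for b in boxes:
        q=np.array([(proj(s,X)-[x,y]+.5)*k for X in b],np.float32)
        cv2.fillConvexPoly(m,cv2.convexHull(q).astype(np.int32),1)
    return m
def fit(items,x0):
    # items: (snap, roi, mask(k-upsampled), boxfun, ignoremask)
    def cost(p): return sum(np.sum((sil(s,f(p),roi)!=m)) for s,roi,m,f in items)/16
    best=minimize(cost,x0,method='Nelder-Mead',options=dict(initial_simplex=np.array([x0]+[np.array(x0)+d for d in np.diag([.01,.01,.12])])))
    return best.x,best.fun
E
python3 - <<'E'
from m import *
st,ss=snap('top'),snap('scene')
print('hole',tri(st,(430,260),ss,(208.75,393.25)),onz(st,(430,260),.014))
print('knob',tri(st,(321.3,197.5),ss,(357.2,205)),onz(st,(321.3,197.5),.325))
def up(s,roi):
    x,y,w,h=roi;return cv2.resize(s['frame'][y:y+h,x:x+w],None,fx=4,fy=4,interpolation=cv2.INTER_CUBIC).astype(int)
# knob
rt=(300,178,42,34);rs=(335,180,40,45)
it=[]
for s,roi in((st,rt),(ss,rs)):
    m=(up(s,roi).max(2)<(50 if s is st else 62)).astype(np.uint8)
    n,l,a,_=cv2.connectedComponentsWithStats(m);i=1+np.argmax(a[1:,4]);m=(l==i).astype(np.uint8);print(a[i]/4)
    it.append((s,roi,m,lambda p:[box(p[:2],p[2],.064,.016,.297,.333)]))
c0=onz(st,(321.3,197.5),.315)
for sub in(it,it[:1],it[1:]): print('knobfit',fit(sub,[*c0,-1.0]))
# bracket
def bk(p):
    c,s=np.cos(p[2]),np.sin(p[2]);o=lambda x,y:np.array(p[:2])+[c*x-s*y,s*x+c*y]
    return [box(o(.01,0),p[2],.15,.05,0,.004),box(o(.07,0),p[2],.03,.05,0,.014)]+[box(o(-.02,j*.0235),p[2],.06,.003,0,.028) for j in(-1,1)]
it=[]
for s,roi in((st,(405,242,50,80)),(ss,(140,330,100,90))):
    u=up(s,roi); bg=np.median(u[:20].reshape(-1,3),0)
    d=(u[...,0]-u[...,1]-(bg[0]-bg[1])); m=((d>6)|(u.sum(2)<bg.sum()-90)).astype(np.uint8)
    m=cv2.morphologyEx(m,cv2.MORPH_OPEN,np.ones((7,7)))
    n,l,a,_=cv2.connectedComponentsWithStats(m);i=1+np.argmax(a[1:,4]);m=(l==i).astype(np.uint8)
    cs,_=cv2.findContours(m,0,1);cv2.drawContours(m,cs,-1,1,-1);print(bg,a[i]/4)
    it.append((s,roi,m,bk))
h=onz(st,(430,260),.014)
for sub in(it,it[:1],it[1:]): print('bracketfit',fit(sub,[h[0]-.07,h[1],0.02]))
E
```

```text
hole [ 0.5652 -0.2739  0.0102] [ 0.5641 -0.2737]
knob [0.6505 0.0111 0.3157] [0.6468 0.0102]
[   0.      8.25   42.     25.75 1933.  ]
[  13.25    7.5    15.75   37.5  1540.25]
knobfit (array([ 0.6481,  0.0128, -1.027 ]), np.float64(222.75))
knobfit (array([ 0.6473,  0.0131, -1.0372]), np.float64(163.375))
knobfit (array([ 0.6528,  0.0063, -1.028 ]), np.float64(38.1875))
[150. 164. 155.] [  14.5    12.25   24.25   58.5  4577.5 ]
[139. 147. 138.] [  13.75   16.25   72.     65.   7797.  ]
bracketfit (array([ 0.4965, -0.2749,  0.01  ]), np.float64(155.0))
bracketfit (array([ 0.4955, -0.2742,  0.0106]), np.float64(69.6875))
bracketfit (array([ 0.497 , -0.2752,  0.0094]), np.float64(76.1875))
```

```bash
cat >> h.py <<'E'
def go(target,yang=None):
    """shift (cm, tool axes) and turn (deg) to reach TCP target with tool y at world angle yang"""
    s=r.state();M=R.from_quat(s['eef_rot']).as_matrix();d=M.T@(np.array(target)-s['tcp_pos'])*100
    a=np.arctan2(M[1,1],M[0,1]);t=0 if yang is None else -np.degrees((yang-a+np.pi/2)%np.pi-np.pi/2)
    print('shift',d.round(2),'turn',round(t,1),'tcp',s['tcp_pos'].round(4),'yang',round(a,3),'tilt',M[:,2].round(3),'w',round(s['gripper_width'],4),'F',s['ft_force'].round(1),'grip',round(s['grasp_force'],1),'t',s['t'],'q',s['qpos'].round(2))
E
python3 -c "
from h import *
go((.65,.011,.42),.54)"
```

```text
shift [-60.06 -40.12 -21.45] turn 37.5 tcp [0.2386 0.6046 0.2056] yang 1.195 tilt [ 0.  0. -1.] w 0.0853 F [ 0.3  0.9 -0.2] grip 0.0 t 0.8 q [ 1.11  0.12  1.65  0.    1.37 -0.08]
```

Request:
{"method": "arm_command", "body": {
  "motion": [
    [1,0,0,-5,0],
    [1,0,0,-11,0],
    [1,-2,-1,-16,4],
    [1,-6,-4,-19,8],
    [1,-10,-7,-21.4,12],
    [1,-15,-10,-21.4,17],
    [1,-20,-13.3,-21.4,22],
    [1,-25,-16.7,-21.4,27],
    [1,-30,-20,-21.4,32],
    [1,-35,-23.4,-21.4,37.5]
  ]
}}

```text
t: 2.05
tcp_pos: [0.479, 0.2568, 0.4197]
eef_rot: [0.494, 0.869, 0.0, 0.0]
ft_force: [-0.2, 1.0, -0.9]
gripper_width: 0.0857
grasp_force: 0.0
```

```bash
python3 -c "
from h import *
go((.65,.011,.42),.54)"
```

```text
shift [-2.986e+01  2.100e+00 -2.000e-02] turn -0.1 tcp [0.479  0.2568 0.4197] yang 0.537 tilt [ 0.001  0.    -1.   ] w 0.0857 F [-0.2  1.  -0.9] grip 0.0 t 2.05 q [ 0.39 -0.16  1.58  0.    1.72 -0.14]
```

Request:
{"method": "arm_command", "body": {
  "motion": [
    [1,-5,0.4,0,0],
    [1,-10,0.8,0,0],
    [1,-15,1.1,0,0],
    [1,-20,1.5,0,0],
    [1,-25,1.8,0,0],
    [1,-29.9,2.1,0,0],
    [1,-29.9,2.1,3,0],
    [1,-29.9,2.1,5,0],
    [1,-29.9,2.1,5,0],
    [1,-29.9,2.1,5,0]
  ]
}}

```text
t: 3.3
tcp_pos: [0.6501, 0.0136, 0.3707]
eef_rot: [0.492, 0.87, 0.0, 0.001]
ft_force: [1.1, -0.1, 0.4]
gripper_width: 0.0852
grasp_force: 0.0
```

Run:
```python
from h import *
go((.65,.011,.30),.54)
a=snap('scene')['frame'];b=snap('top')['frame']
z=lambda i,x,y,w,h:cv2.resize(i[y:y+h,x:x+w],(400,400),interpolation=cv2.INTER_CUBIC)
cv2.imwrite('pics/c2.png',np.hstack([z(a,290,110,140,140),z(b,270,140,100,100)])[:,:,::-1])
```

```text
shift [-0.21 -0.15  7.07] turn 0.1 tcp [0.6501 0.0136 0.3707] yang 0.541 tilt [ 0.002 -0.    -1.   ] w 0.0852 F [ 1.1 -0.1  0.4] grip 0.0 t 3.3 q [-0.06  0.07  1.43 -0.    1.63 -0.6 ]
```

View pics/c2.png

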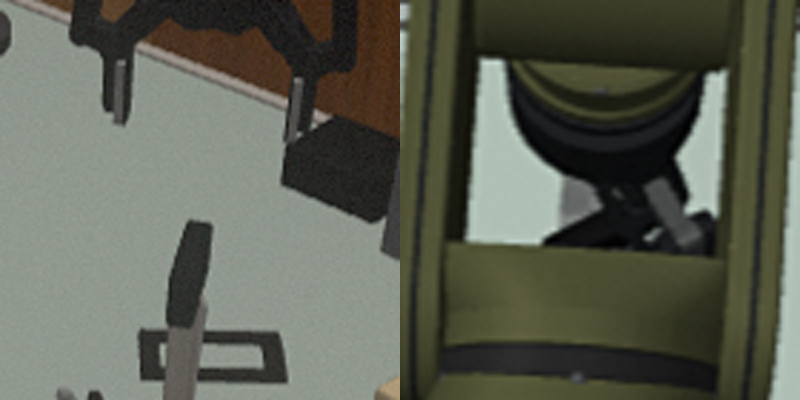

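The fingers (crop 118,95 and 295,110) straddle the knob (190,270). Descend and close.

Request:
{"method": "arm_command", "body": {
  "motion": [
    [1,-0.2,-0.15,3,0],
    [1,-0.2,-0.15,6,0],
    [1,-0.2,-0.15,7.1,0],
    [1,-0.2,-0.15,7.1,0],
    [-0.5,-0.2,-0.15,7.1,0],
    [-1,-0.2,-0.15,7.1,0],
    [-1,-0.2,-0.15,7.1,0],
    [-1,-0.2,-0.15,7.1,0],
    [-1,-0.2,-0.15,7.1,0],
    [-1,-0.2,-0.15,7.1,0]
  ],
  "newtons": 40
}}

```text
t: 4.65
tcp_pos: [0.6499, 0.0104, 0.2991]
eef_rot: [0.493, 0.87, 0.0, 0.0]
ft_force: [-2.1, -0.6, 3.7]
gripper_width: 0.0141
grasp_force: 40.4
```

```bash
python3 -c "
from h import *
go((.65,.011,.30),1.571)"
```

```text
shift [ 0.05  0.04 -0.09] turn -59.0 tcp [0.6499 0.0104 0.2991] yang 0.541 tilt [ 0. -0. -1.] w 0.0141 F [-2.1 -0.6  3.7] grip 40.4 t 4.65 q [-0.07  0.08  1.54 -0.    1.52 -0.61]
```

Request:
{"method": "arm_command", "body": {
  "motion": [
    [-1,0,0,0,-4],
    [-1,0,0,0,-11],
    [-1,0,0,0,-18],
    [-1,0,0,0,-25],
    [-1,0,0,0,-32],
    [-1,0,0,0,-39],
    [-1,0,0,0,-46],
    [-1,0,0,0,-53],
    [-1,0,0,0,-59],
    [-1,0,0,0,-59]
  ]
}}

```text
t: 5.9
tcp_pos: [0.651, 0.012, 0.2992]
eef_rot: [-0.0, 1.0, 0.001, 0.002]
ft_force: [2.2, 4.2, 1.8]
gripper_width: 0.0145
grasp_force: 40.3
```

```bash
python3 -c "
from h import *
go((.65,.011,.30),1.571)"
```

```text
shift [ 0.1  -0.1  -0.08] turn 0.0 tcp [0.651  0.012  0.2992] yang 1.571 tilt [ 0.003  0.003 -1.   ] w 0.0145 F [2.2 4.2 1.8] grip 40.3 t 5.9 q [-0.07  0.08  1.54  0.    1.52 -1.64]
```

Request:
{"method": "arm_command", "body": {
  "motion": [
    [0,0,0,0,0],
    [1,0,0,0,0],
    [1,0,0,0,0],
    [1,0,0,0,0],
    [1,0,0,-4,0],
    [1,0,0,-9,0],
    [1,2,-3,-11,0],
    [1,5,-8,-11,0],
    [1,8,-13,-11,0],
    [1,11,-18,-11,0]
  ]
}}

```text
t: 7.15
tcp_pos: [0.5387, -0.1709, 0.4087]
eef_rot: [0.0, 1.0, -0.0, 0.0]
ft_force: [0.3, -0.9, 0.5]
gripper_width: 0.0855
grasp_force: 0.0
```

Run:
```python
from h import *
go((.4545,-.2753,.10),1.581)
```

```text
shift [  8.43 -10.43  30.87] turn -0.6 tcp [ 0.5387 -0.1709  0.4087] yang 1.571 tilt [ 0. -0. -1.] w 0.0855 F [ 0.3 -0.9  0.5] grip 0.0 t 7.15 q [-0.4  -0.11  1.55 -0.    1.7  -1.97]
```

Request:
{"method": "arm_command", "body": {
  "motion": [
    [1,2,-2.5,5,0],
    [1,4,-5,10,0],
    [1,6,-7.5,15,-0.3],
    [1,8.4,-10.4,20,-0.6],
    [1,8.4,-10.4,25,-0.6],
    [1,8.4,-10.4,29,-0.6],
    [1,8.4,-10.4,33,-0.6],
    [1,8.4,-10.4,35,-0.6],
    [1,8.4,-10.4,35,-0.6],
    [1,8.4,-10.4,35,-0.6]
  ]
}}

```text
t: 8.4
tcp_pos: [0.4565, -0.2741, 0.0598]
eef_rot: [-0.005, 1.0, -0.001, 0.001]
ft_force: [0.2, -0.3, 0.2]
gripper_width: 0.0855
grasp_force: 0.0
```

Run:
```python
from m import *
go((.4545,-.2753,.002),1.581)
st,ss=snap('top'),snap('scene')
for s,roi in((st,(295,170,50,80)),(ss,(325,180,50,55))):
    x,y,w,h=roi;u=cv2.resize(s['frame'][y:y+h,x:x+w],None,fx=4,fy=4,interpolation=cv2.INTER_CUBIC).astype(int)
    if s is ss:
        m=(u.max(2)<62).astype(np.uint8);n,l,a,_=cv2.connectedComponentsWithStats(m);i=1+np.argmax(a[1:,4]);m=(l==i).astype(np.uint8);print(a[i]/4)
        print(fit([(s,roi,m,lambda p:[box(p[:2],p[2],.064,.016,.297,.333)])],[.65,.011,0.01]))
# predicted points drawn
def axis(cx,cy,th):
    return [np.r_[cx-np.cos(th)*q*.5,cy-np.sin(th)*q*.5,.11+q*.866] for q in(.069,.155)]
o=[]
for s,(x,y) in((st,(280,170)),(ss,(290,190))):
    im=cv2.resize(s['frame'][y:y+100,x:x+100],None,fx=4,fy=4,interpolation=cv2.INTER_CUBIC).copy()
    for X in axis(.650,.011,0): 
        c=(proj(s,X)-[x,y]+.5)*4;cv2.circle(im,tuple(int(v) for v in c),3,(255,0,0),1)
    o.append(im)
cv2.imwrite('pics/c3.png',np.hstack(o)[:,:,::-1])
cv2.imwrite('pics/s3.png',ss['frame'][:,:,::-1])
```

```text
shift [ 0.21 -0.11  5.78] turn -0.0 tcp [ 0.4565 -0.2741  0.0598] yang 1.581 tilt [ 0.002 -0.001 -1.   ] w 0.0855 F [ 0.2 -0.3  0.2] grip 0.0 t 8.4 q [-0.64  0.    2.04 -0.    1.1  -2.22]
[  14.25    9.25   34.75   33.25 2813.25]
(array([0.652 , 0.0126, 0.0794]), np.float64(155.8125))
```

View pics/c3.png

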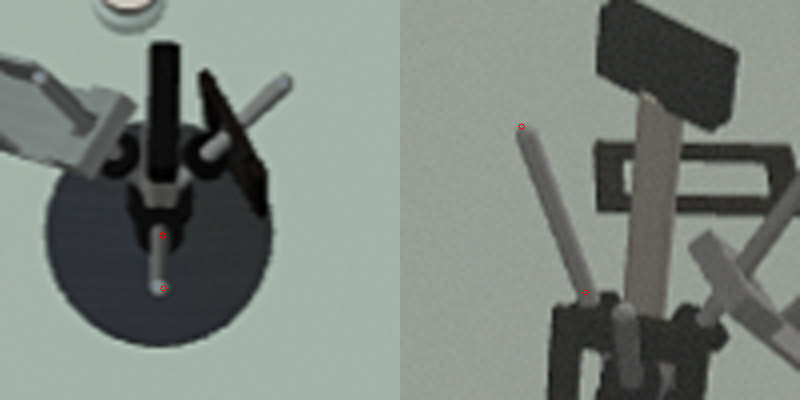

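Run:
```python
from m import *
st,ss=snap('top'),snap('scene')
f=lambda x,y,o:(o[0]+x/4-.5,o[1]+y/4-.5)
print('tip',tri(st,f(159,289,(280,170)),ss,f(524,131,(190,190))))  # scene crop starts at col 400
print('top tip @.242',onz(st,f(159,289,(280,170)),.242),'rod@.17',onz(st,f(160,232,(280,170)),.17))
print('base',onz(st,f(158.5,234.5,(280,170)),.017))
print('knobtop',onz(st,f(163.5,112,(280,170)),.325), onz(st,f(164,43,(280,170)),.333),onz(st,f(163,180,(280,170)),.297))
```

```text
tip [0.5726 0.0132 0.2409]
top tip @.242 [0.5726 0.0133] rod@.17 [0.6172 0.0124]
base [0.6455 0.0124]
knobtop [0.6468 0.012 ] [0.6795 0.012 ] [0.619  0.0119]
```

Request:
{"method": "arm_command", "body": {
  "motion": [
    [1,0.2,-0.1,2,0],
    [1,0.2,-0.1,4,0],
    [1,0.2,-0.1,5.5,0],
    [1,0.2,-0.1,5.8,0],
    [0.6,0.2,-0.1,5.8,0],
    [0.3,0.2,-0.1,5.8,0],
    [-0.2,0.2,-0.1,5.8,0],
    [-0.5,0.2,-0.1,5.8,0],
    [-0.5,0.2,-0.1,5.8,0],
    [-0.5,0.2,-0.1,5.8,0]
  ],
  "newtons": 100
}}

```text
t: 9.85
tcp_pos: [0.4536, -0.2744, 0.0004]
eef_rot: [-0.005, 1.0, 0.0, -0.0]
ft_force: [0.3, 0.5, -0.4]
gripper_width: 0.0215
grasp_force: 0.0
```

Run:
```python
from h import *
go((.4545,-.2753,.002),1.581)
a=snap('scene')['frame'];b=snap('top')['frame']
z=lambda i,x,y,w,h:cv2.resize(i[y:y+h,x:x+w],(400,400),interpolation=cv2.INTER_CUBIC)
cv2.imwrite('pics/c4.png',np.hstack([z(a,130,300,120,120),z(b,380,230,100,100)])[:,:,::-1])
```

```text
shift [-0.09 -0.09 -0.16] turn -0.0 tcp [ 4.536e-01 -2.744e-01  4.000e-04] yang 1.581 tilt [-0.  0. -1.] w 0.0215 F [ 0.3  0.5 -0.4] grip 0.0 t 9.85 q [-0.65  0.09  2.07 -0.    0.99 -2.23]
```

View pics/c4.png

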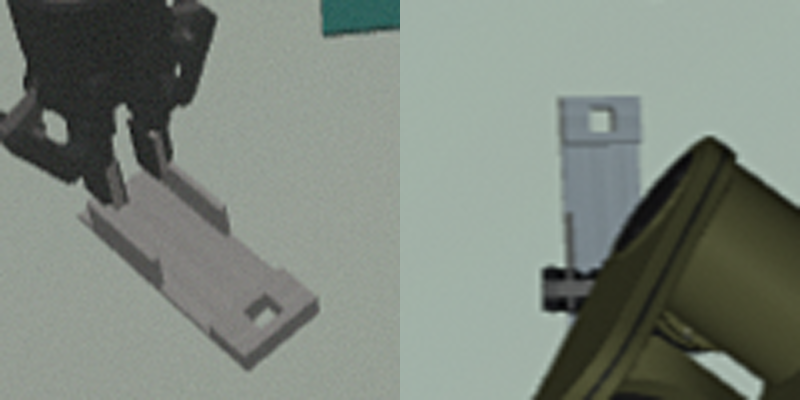

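Request:
{"method": "arm_command", "body": {
  "motion": [
    [-0.2,0,0,0,0],
    [0,0,0,0,0],
    [0,0,0,0,0],
    [0.1,0,0,0,0],
    [0.2,0,0,0,0],
    [0.3,0,0,0,0],
    [0.3,0,0,0,0],
    [0.3,0,0,0,0],
    [0.3,0,0,0,0],
    [0.3,0,0,0,0]
  ],
  "newtons": 20
}}

```text
t: 11.2
tcp_pos: [0.4536, -0.2745, 0.0005]
eef_rot: [-0.005, 1.0, 0.0, -0.0]
ft_force: [-0.1, -0.1, -1.9]
gripper_width: 0.0304
grasp_force: 19.4
```

Run:
```python
from h import *
go((.4545,-.2753,.002),1.581)
a=snap('scene')['frame']
cv2.imwrite('pics/c5.png',cv2.resize(a[290:390,125:225],(600,600),interpolation=cv2.INTER_CUBIC)[:,:,::-1])
```

```text
shift [-0.09 -0.09 -0.15] turn -0.0 tcp [ 0.4536 -0.2745  0.0005] yang 1.581 tilt [-0.  0. -1.] w 0.0304 F [-0.1 -0.1 -1.9] grip 19.4 t 11.2 q [-0.65  0.09  2.07 -0.    0.99 -2.23]
```

View pics/c5.png

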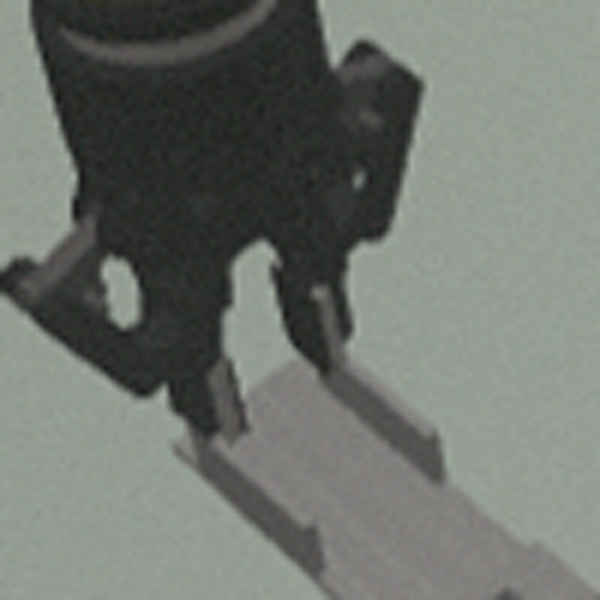

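Request:
{"method": "arm_command", "body": {
  "motion": [
    [-0.3,0,0,0,0],
    [-0.5,0,0,0,0],
    [-0.5,0,0,0,0],
    [-0.5,0,0,-2,0],
    [-0.5,0,0,-5,0],
    [-0.5,0,0,-5,0],
    [0.5,0,0,-5,0],
    [1,0,0,-5,0],
    [1,0,0,-5,0],
    [1,0,0,-5,0]
  ]
}}

```text
t: 12.5
tcp_pos: [0.4534, -0.2743, 0.0499]
eef_rot: [-0.005, 1.0, 0.0, -0.0]
ft_force: [0.8, 0.4, -0.0]
gripper_width: 0.0853
grasp_force: 0.0
```

Request:
{"method": "arm_command", "body": {
  "motion": [
    [1,0,0,1,0],
    [1,0,0,2,0],
    [1,0,0,3,0],
    [1,0,0,4,0],
    [1,0,0,5,0],
    [1,0,0,5,0],
    [1,0,0,5,0],
    [1,0,0,5,0],
    [0.8,0,0,5,0],
    [0.6,0,0,5,0]
  ]
}}

```text
t: 13.75
tcp_pos: [0.4539, -0.2746, 0.0008]
eef_rot: [-0.005, 1.0, -0.0, 0.0]
ft_force: [-0.3, -0.4, 0.2]
gripper_width: 0.0686
grasp_force: 0.0
```

Run:
```python
from h import *
go((.4545,-.2753,.002),1.581)
a=snap('scene')['frame']
cv2.imwrite('pics/c6.png',cv2.resize(a[290:390,125:225],(600,600),interpolation=cv2.INTER_CUBIC)[:,:,::-1])
```

```text
shift [-0.06 -0.07 -0.12] turn -0.0 tcp [ 0.4539 -0.2746  0.0008] yang 1.581 tilt [ 0. -0. -1.] w 0.0686 F [-0.3 -0.4  0.2] grip 0.0 t 13.75 q [-0.65  0.08  2.07 -0.    0.99 -2.23]
```

View pics/c6.png

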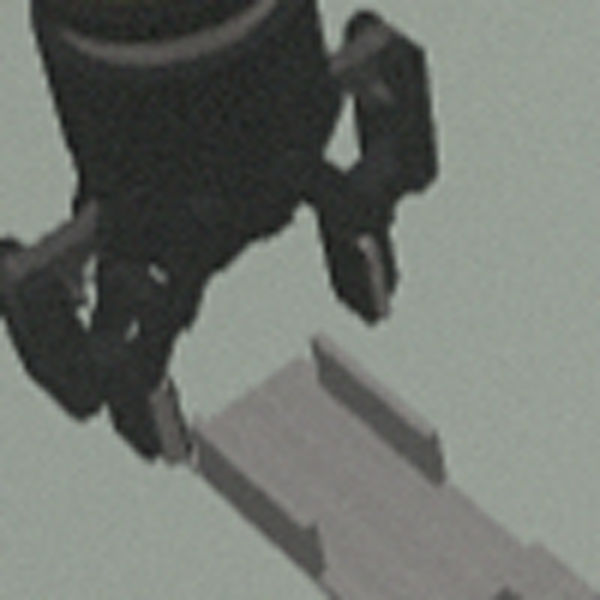

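Run:
```python
from h import *
s=snap('scene')
c=lambda X:((proj(s,X)-[125,290]+.5)*6).round()
B=np.array([.4965,-.2749])
for n,x,y,z in(('tail web near',-.065,-.025,.004),('tail web far',-.065,.025,.004),('near cheek tail top',-.05,-.025,.028),('near cheek head top',.01,-.025,.028),('far cheek tail top',-.05,.025,.028),('far cheek head top',.01,.025,.028)):
    print(n,c([B[0]+x,B[1]+y,z]))
for y in(-.034,.034):
  for x in(-.011,.011): print('finger tip',y,x,c([.4539+x,-.2746+y,.008]))
```

```text
tail web near [171. 443.]
tail web far [301. 353.]
near cheek tail top [185. 420.]
near cheek head top [302. 529.]
far cheek tail top [319. 328.]
far cheek head top [436. 430.]
finger tip -0.034 -0.011 [166. 471.]
finger tip -0.034 0.011 [207. 510.]
finger tip 0.034 -0.011 [344. 347.]
finger tip 0.034 0.011 [386. 383.]
```

Fingertips stand clearly higher than assumed (about 15–20 mm up at this opening), so they passed over the cheeks; lower by 1 cm and close.

Request:
{"method": "arm_command", "body": {
  "motion": [
    [0.4,0,0,0.3,0],
    [0.4,0,0,0.6,0],
    [0.4,0,0,0.8,0],
    [0.4,0,0,0.9,0],
    [0.4,0,0,0.9,0],
    [0.3,0,0,0.9,0],
    [0.1,0,0,0.9,0],
    [0,0,0,0.9,0],
    [0,0,0,0.9,0],
    [0,0,0,0.9,0]
  ]
}}

```text
t: 15.1
tcp_pos: [0.4539, -0.2746, -0.0082]
eef_rot: [-0.005, 1.0, -0.0, 0.0]
ft_force: [-1.3, -0.4, 2.6]
gripper_width: 0.0492
grasp_force: 21.5
```

Run:
```python
from h import *
go((.4545,-.2753,.002),1.581)
```

```text
shift [-0.06 -0.07 -1.02] turn -0.0 tcp [ 0.4539 -0.2746 -0.0082] yang 1.581 tilt [ 0. -0. -1.] w 0.0492 F [-1.3 -0.4  2.6] grip 21.5 t 15.1 q [-0.65  0.1   2.07  0.    0.97 -2.23]
```

Request:
{"method": "arm_command", "body": {
  "motion": [
    [-0.3,0,0,0,0],
    [-0.3,0,0,0,0],
    [-0.3,0,0,-1,0],
    [-0.3,0,0,-3,0],
    [-0.3,0,0,-7,0],
    [-0.3,0,0,-12,0],
    [-0.3,0,0,-17,0],
    [-0.3,0,0,-22,0],
    [-0.3,0,0,-27,0],
    [-0.3,0,0,-32,0]
  ],
  "newtons": 100
}}

```text
t: 16.35
tcp_pos: [0.4528, -0.2739, 0.312]
eef_rot: [-0.005, 1.0, 0.001, -0.001]
ft_force: [0.0, -0.2, -3.9]
gripper_width: 0.0464
grasp_force: 103.3
```

Run:
```python
from h import *
go((.541,.0125,.365),1.571)
```

```text
shift [-9.09 28.56 -5.29] turn 0.6 tcp [ 0.4528 -0.2739  0.312 ] yang 1.581 tilt [-0.002  0.001 -1.   ] w 0.0464 F [ 0.  -0.2 -3.9] grip 103.3 t 16.35 q [-0.65 -0.19  1.78 -0.    1.55 -2.23]
```

Request:
{"method": "arm_command", "body": {
  "motion": [
    [-0.3,0,1,-4,0],
    [-0.3,-1,4,-7.3,0.6],
    [-0.3,-2,8,-7.3,0.6],
    [-0.3,-3.5,12,-7.3,0.6],
    [-0.3,-5,16,-7.3,0.6],
    [-0.3,-6.5,20,-7.3,0.6],
    [-0.3,-8,24,-7.3,0.6],
    [-0.3,-9.1,27.5,-7.3,0.6],
    [-0.3,-9.1,28.6,-7.3,0.6],
    [-0.3,-9.1,28.6,-7.3,0.6]
  ]
}}

```text
t: 17.6
tcp_pos: [0.5413, 0.0126, 0.3837]
eef_rot: [-0.0, 1.0, -0.0, -0.001]
ft_force: [0.1, 0.2, -3.7]
gripper_width: 0.0466
grasp_force: 103.5
```

Run:
```python
from h import *
go((.541,.0125,.325),1.571)
s=snap('scene')
im=cv2.resize(s['frame'][130:280,270:420],(600,600),interpolation=cv2.INTER_CUBIC).copy()
# expected level bracket underside corners, relative TCP
T=r.state()['tcp_pos']
for x in(.0426-.065,.0426+.085):
  for y in(-.025,.025):
    c=(proj(s,T+[x,y,.0082])-[270,130]+.5)*4;cv2.circle(im,tuple(int(v) for v in c),4,(255,0,0),1)
cv2.imwrite('pics/c7.png',im[:,:,::-1])
```

```text
shift [ 0.02 -0.01  5.87] turn 0.0 tcp [0.5413 0.0126 0.3837] yang 1.571 tilt [-0.002 -0.    -1.   ] w 0.0466 F [ 0.1  0.2 -3.7] grip 103.5 t 17.6 q [-0.08 -0.17  1.64 -0.    1.67 -1.65]
```

View pics/c7.png

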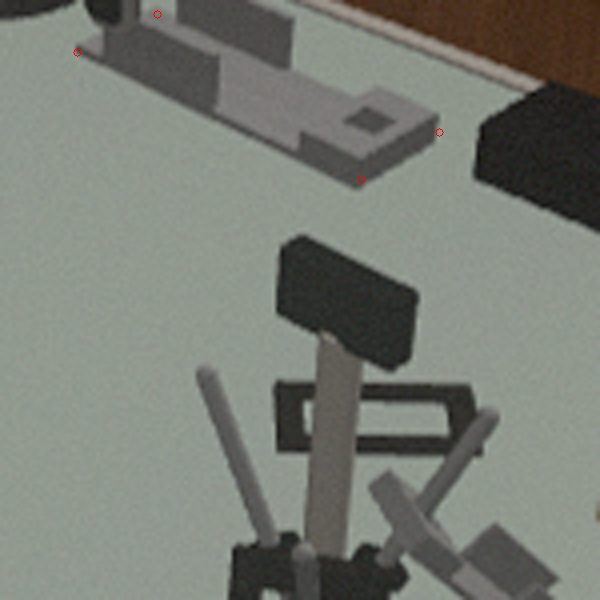

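Request:
{"method": "arm_command", "body": {
  "motion": [
    [-0.3,0,0,2,0],
    [-0.3,0,0,4,0],
    [-0.3,0,0,5,0],
    [-0.3,0,0,5.5,0],
    [-0.3,0,0,6,0],
    [-0.3,0.05,0,6.4,0],
    [-0.3,0.1,0,6.8,0],
    [-0.3,0.1,0,7.1,0],
    [-0.3,0.1,0,7.1,0],
    [-0.3,0.1,0,7.1,0]
  ],
  "newtons": 60
}}

```text
t: 18.9
tcp_pos: [0.5414, 0.0123, 0.3182]
eef_rot: [0.0, 1.0, -0.0, 0.003]
ft_force: [-8.5, 0.6, 9.7]
gripper_width: 0.0467
grasp_force: 105.3
```

```bash
cat > tilt.py <<'E'
from h import *
from m import sil
from scipy.optimize import minimize
np.set_printoptions(precision=4,suppress=True)
def bx(x0,x1,y0,y1,z0,z1): return np.array([[x,y,z] for x in(x0,x1) for y in(y0,y1) for z in(z0,z1)])
PARTS=[bx(-.065,.085,-.025,.025,-.014,-.010),bx(.055,.085,-.025,.025,-.014,0),bx(-.05,.01,.022,.025,-.014,.014),bx(-.05,.01,-.025,-.022,-.014,.014)]
def pts(th,G,g=np.array([-.0426,0,.002])):
    M=R.from_euler('y',-th).as_matrix()   # +th: head (x) up
    return lambda X:(X-g)@M.T+G
def center(th,G): 
    f=pts(th,G);return f(np.zeros(3)),f(np.array([.07,0,-.007]))
def view(name,ths,roi,G,f):
    s=snap(name);x,y,w,h=roi
    im=cv2.resize(s['frame'][y:y+h,x:x+w],None,fx=4,fy=4,interpolation=cv2.INTER_CUBIC).copy()
    for th,col in ths:
        for p in PARTS[:2]:
            q=np.array([(proj(s,X)-[x,y]+.5)*4 for X in pts(th,G)(p)],np.float32);cv2.polylines(im,[cv2.convexHull(q).astype(int)],1,col,1)
    cv2.imwrite('pics/'+f,im[:,:,::-1])
def edgefit(name,G,lo=0,hi=45):
    # fit tilt by matching model outline of head part to image gradient
    s=snap(name);g=cv2.cvtColor(s['frame'],cv2.COLOR_RGB2GRAY);g=cv2.GaussianBlur(g,(3,3),0).astype(float)
    e=np.hypot(cv2.Sobel(g,6,1,0),cv2.Sobel(g,6,0,1))
    best=[]
    for d in np.arange(lo,hi,1.):
        F=pts(np.radians(d),G);best_=0
        for dz in(-.004,-.002,0,.002,.004):
          for dx in(-.003,0,.003):
            sc=0;n=0
            L=[]
            for a,b in(((.085,-.025,-.014),(.085,.025,-.014)),((.085,-.025,-.014),(.0,-.025,-.014)),((.085,-.025,0),(.055,-.025,0)),((.085,-.025,-.014),(.085,-.025,0)),((.085,-.025,0),(.085,.025,0)),((.085,.025,0),(.055,.025,0))):
                q=np.array([proj(s,F(np.array(a)*(1-t)+np.array(b)*t)+[dx,0,dz]) for t in np.linspace(0,1,25)],np.float32)
                v=cv2.remap(e.astype(np.float32),q[:,0].copy(),q[:,1].copy(),1);sc+=np.minimum(v,150).mean()
            best_=max(best_,sc)
        best.append((best_,d))
    best.sort(reverse=True);return best[:4]
E
python3 - <<'E'
from tilt import *
go((.541,.0125,.285),1.571)
G=r.state()['tcp_pos']+[0,0,.0242]
print(edgefit('scene',G))
E
```

```text
shift [0.06 0.02 3.32] turn -0.0 tcp [0.5414 0.0123 0.3182] yang 1.57 tilt [ 0.005 -0.001 -1.   ] w 0.0467 F [-8.5  0.6  9.7] grip 105.3 t 18.9 q [-0.08 -0.17  1.75 -0.    1.55 -1.65]
[(np.float32(608.65796), np.float64(6.0)), (np.float32(600.83295), np.float64(5.0)), (np.float32(592.2309), np.float64(4.0)), (np.float32(576.46204), np.float64(3.0))]
```

Request:
{"method": "arm_command", "body": {
  "motion": [
    [-0.2,0.1,0,0.4,0],
    [-0.2,0.15,0,0.8,0],
    [-0.2,0.15,0,1.2,0],
    [-0.2,0.15,0,1.6,0],
    [-0.2,0.1,0,2,0],
    [-0.2,0.05,0,2.4,0],
    [-0.2,0,0,2.8,0],
    [-0.2,-0.1,0,3.2,0],
    [-0.2,-0.15,0,3.5,0],
    [-0.2,-0.15,0,3.5,0]
  ],
  "newtons": 60
}}

```text
t: 20.2
tcp_pos: [0.5413, 0.0123, 0.2799]
eef_rot: [0.0, 1.0, -0.0, -0.001]
ft_force: [-9.7, -1.3, 3.9]
gripper_width: 0.0462
grasp_force: 98.9
```

Run:
```python
from tilt import *
go((.541,.0125,.285),1.571)
G=r.state()['tcp_pos']+[0,0,.0242]
print(edgefit('scene',G))
```

```text
shift [ 0.03  0.02 -0.51] turn -0.0 tcp [0.5413 0.0123 0.2799] yang 1.57 tilt [-0.002 -0.001 -1.   ] w 0.0462 F [-9.7 -1.3  3.9] grip 98.9 t 20.2 q [-0.08 -0.15  1.8  -0.    1.5  -1.65]
[(np.float32(570.3347), np.float64(34.0)), (np.float32(564.0182), np.float64(35.0)), (np.float32(560.44135), np.float64(33.0)), (np.float32(529.97284), np.float64(32.0))]
```

Request:
{"method": "arm_command", "body": {
  "motion": [
    [-0.2,0.1,0,-2,0],
    [-0.2,0.3,0,-5,0],
    [-0.2,2,0,-6,0],
    [-0.2,5,0,-6,0],
    [-0.2,8.4,0,-5,0],
    [-0.2,8.4,0,-1,0],
    [-0.2,8.4,0,3,0],
    [-0.2,8.4,0,7,0],
    [-0.2,8.4,0,7.5,0],
    [-0.2,8.4,0,7.5,0]
  ],
  "newtons": 100
}}

```text
t: 21.5
tcp_pos: [0.459, 0.0124, 0.2046]
eef_rot: [0.0, 1.0, -0.0, 0.001]
ft_force: [-0.2, 0.1, -2.3]
gripper_width: 0.0461
grasp_force: 103.6
```

Run:
```python
from tilt import *
go((.4596,.0125,.186),1.571)
G=r.state()['tcp_pos']+[0,0,.0242]
f=edgefit('scene',G,15,45);print(f)
th=np.radians(f[0][1]);print('hole',center(th,G))
s=snap('scene');t=snap('top')
ims=[]
A=np.array([.648,.0125,.11]);D=np.array([-.5,0,.866])
for q,(x,y) in((s,(270,140)),(t,(270,190))):
    im=cv2.resize(q['frame'][y:y+100,x:x+100],(400,400),interpolation=cv2.INTER_CUBIC).copy()
    for p in PARTS[1:2]:
        for a in range(8):
            c=(proj(q,pts(th,G)(p[a]))-[x,y]+.5)*4;cv2.circle(im,tuple(int(v) for v in c),2,(255,0,0),-1)
    for k in(.07,.15,.18):
        c=(proj(q,A+k*D)-[x,y]+.5)*4;cv2.circle(im,tuple(int(v) for v in c),2,(0,0,255),-1)
    c=(proj(q,center(th,G)[1])-[x,y]+.5)*4;cv2.circle(im,tuple(int(v) for v in c),2,(255,255,0),-1)
    ims.append(im)
cv2.imwrite('pics/c8.png',np.hstack(ims)[:,:,::-1])
```

```text
shift [-0.06  0.01  1.86] turn -0.0 tcp [0.459  0.0124 0.2046] yang 1.57 tilt [ 0.001 -0.    -1.   ] w 0.0461 F [-0.2  0.1 -2.3] grip 103.6 t 21.5 q [-0.09 -0.32  2.06  0.    1.4  -1.66]
[(np.float32(579.22314), np.float64(23.0)), (np.float32(570.74786), np.float64(24.0)), (np.float32(570.7092), np.float64(22.0)), (np.float32(552.9059), np.float64(25.0))]
hole (array([0.499 , 0.0124, 0.2436]), array([0.5662, 0.0124, 0.2645]))
```

View pics/c8.png

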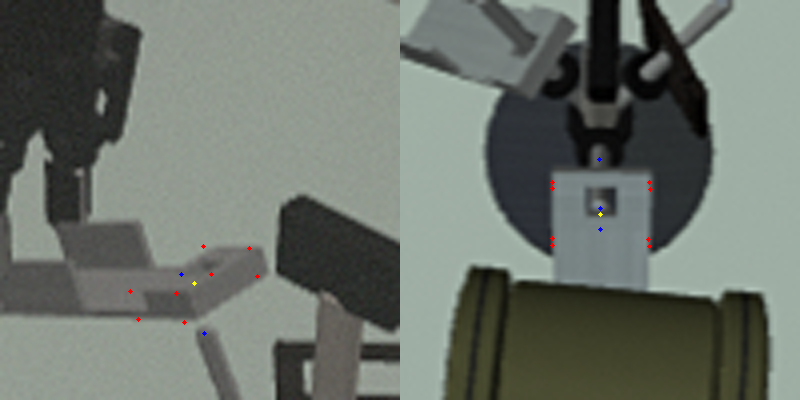

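Run:
```python
from tilt import *
from scipy.optimize import least_squares
s=snap('scene');t=snap('top')
G=r.state()['tcp_pos']+[0,0,.0242]
so=lambda a,b:np.array([270+a/4-.5,140+b/4-.5]);to=lambda a,b:np.array([270+(a-400)/4-.5,190+b/4-.5])
ob=[(s,(.085,-.025,-.014),so(195,320)),(s,(.085,.025,-.014),so(268,275)),(s,(.085,.025,0),so(262,247)),(s,(.085,-.025,0),so(187,288)),
(t,(.085,.025,0),to(553,171)),(t,(.085,-.025,0),to(651,171)),(t,(.07,0,0),to(601,200))]
def res(p,full=False):
    F=pts(p[0],G+[p[1],p[3],p[2]]);return np.concatenate([proj(c,F(np.array(X)))-u for c,X,u in ob])
o=least_squares(res,[.4,0,0,0],x_scale=[.1,.01,.01,.01]);print(np.degrees(o.x[0]),o.x[1:],o.fun.round(1))
F=pts(o.x[0],G+[o.x[1],o.x[3],o.x[2]]);print('hole',F(np.array([.07,0,-.007])),'tip in top',onz(t,to(600,205),.242))
```

```text
17.05179538912924 [ 0.003   0.0171 -0.0005] [ 0.1 -0.   0.  -0.4  0.2 -0.4  0.5  0.8  0.1  0.1  0.2  0.3  0.3  0.3]
hole [0.5728 0.0118 0.2711] tip in top [0.5747 0.0128]
```

Run:
```python
from tilt import *
s=snap('scene')
im=cv2.imread('pics/c8.png')[:,:400]
# bottom near edge of web: for columns, the strongest dark-to-light vertical step near rows 290-335
g=cv2.GaussianBlur(cv2.cvtColor(im,6),(5,5),0).astype(float)
for x in range(5,200,20):
    c=np.diff(g[295:340,x],n=1); i=np.argmax(c);print(x,295+i,round(c[i],1),end=' | ')
H=np.array([.5728,.0118,.2711])
for d in(15,18,21,24,27,30):
    M=R.from_euler('y',-np.radians(d)).as_matrix()
    q=[(proj(s,H+M@np.array([x,-.025,-.007]))-[270,140]+.5)*4 for x in(.015,-.03,-.06,-.1)]
    print('\n',d,np.round(q).tolist(),end='')
```

```text
5 313 11.0 | 25 314 9.0 | 45 314 9.0 | 65 316 12.0 | 85 316 11.0 | 105 316 14.0 | 125 316 13.0 | 145 318 10.0 | 165 316 10.0 | 185 323 21.0 | 
 15 [[195.0, 321.0], [123.0, 304.0], [77.0, 293.0], [19.0, 279.0]]
 18 [[195.0, 320.0], [124.0, 307.0], [79.0, 299.0], [22.0, 289.0]]
 21 [[196.0, 318.0], [125.0, 310.0], [81.0, 305.0], [25.0, 299.0]]
 24 [[196.0, 316.0], [127.0, 313.0], [83.0, 311.0], [29.0, 309.0]]
 27 [[196.0, 315.0], [128.0, 316.0], [86.0, 317.0], [33.0, 319.0]]
 30 [[196.0, 313.0], [130.0, 320.0], [89.0, 323.0], [37.0, 328.0]]
```

Request:
{"method": "arm_command", "body": {
  "motion": [
    [-0.2,0.7,0.05,0,0],
    [-0.2,1.3,0.05,0,0],
    [-0.2,1.3,0.05,0,0],
    [-0.2,1.05,0.05,0.43,0],
    [-0.2,0.8,0.05,0.87,0],
    [-0.2,0.55,0.05,1.3,0],
    [-0.2,0.3,0.05,1.73,0],
    [-0.2,0.05,0.05,2.17,0],
    [-0.2,-0.2,0.05,2.6,0],
    [-0.2,-0.2,0.05,2.6,0]
  ]
}}

```text
t: 23.05
tcp_pos: [0.4602, 0.013, 0.177]
eef_rot: [0.0, 1.0, 0.0, -0.001]
ft_force: [0.0, 0.5, -3.4]
gripper_width: 0.0463
grasp_force: 103.6
```

```bash
cat > chk.py <<'E'
from tilt import *
# report: rod tip position test - is the bright rod tip above pad; save crop; numbers for top: column profile through y-centre
go((.5,.0125,.15),1.571)
s=snap('scene');t=snap('top')
cv2.imwrite('pics/latest_s.png',s['frame'][:,:,::-1]);cv2.imwrite('pics/latest_t.png',t['frame'][:,:,::-1])
g=cv2.cvtColor(t['frame'],cv2.COLOR_RGB2GRAY)
print('top rows 222..262 x 308..334');
for y in range(224,262,2): print(y,' '.join('%3d'%v for v in g[y,308:334]))
E
python3 chk.py
```

```text
shift [-3.98 -0.05  2.69] turn -0.0 tcp [0.4602 0.013  0.177 ] yang 1.57 tilt [-0.001  0.    -1.   ] w 0.0463 F [ 0.   0.5 -3.4] grip 103.6 t 23.05 q [-0.09 -0.29  2.09  0.    1.35 -1.66]
top rows 222..262 x 308..334
224  49  49  50  50  37  18  11  12  12  11  12  12  11  11  13  14  11   9   8  28  45  48  48  48  46  47
226  48  48  46  48  49  35  17  12   8  15  47  63  55  29  13  12  14  19  38  47  47  45  46  46  47  46
228  49  48  50  49  50  38  20  10  13  42  89  93  70  54  31  10  12  20  39  50  49  48  49  47  48  49
230  49  49  48  49  49  50  29  11  10  42  88  91  68  53  32  12  11  32  44  48  47  48  47  48  46  46
232  49  49  49  50  49  50  49  38  20  42  86  89  68  52  29  19  40  47  48  49  48  48  47  47  48  48
234  66  73  72  72  72  72  72  72  71  71  71  71  69  71  72  72  72  71  71  71  70  71  72  64  50  45
236 112 131 131 130 129 129 129 129 129 130 129 129 129 129 130 129 129 129 128 129 129 129 129 117  74  45
238 111 130 128 127 127 127 128 127 115 114 119 115 109 106 105 107 120 127 127 127 127 127 129 116  73  43
240 114 132 131 131
[... 468 characters left out ...]
 127 126 126 126 126 126 126 127 127 129 104  61  43
250 112 129 129 129 129 128 129 131 129 127 129 128 130 131 133 131 130 129 127 130 132 134 133 104  62  44
252 108 129 129 129 129 127 129 131 129 126 128 128 129 130 132 130 129 128 126 127 132 133 131  89  49  41
254 124 127 128 129 128 128 128 130 128 126 126 127 127 130 132 130 129 129 126 128 131 131 128 123 154 173
256 139 124 127 128 129 128 128 130 128 126 127 128 127 130 132 130 128 128 126 128 131 131 128 148 166 169
258 138 125 127 128 128 128 128 129 128 126 126 127 127 130 132 129 128 128 126 129 131 130 127 148 166 169
260 141 129 130 131 131 131 131 133 130 127 127 128 128 130 132 129 129 126 126 128 131 129 126 148 165 169
```

Request:
{"method": "arm_command", "body": {
  "motion": [
    [-0.2,-0.2,0.05,0.35,0],
    [-0.2,-0.4,0.05,0.7,0],
    [-0.2,-0.65,0.05,1.13,0],
    [-0.2,-0.9,0.05,1.56,0],
    [-0.2,-1.15,0.05,2,0],
    [-0.2,-1.4,0.05,2.42,0],
    [-0.2,-1.65,0.05,2.86,0],
    [-0.2,-1.9,0.05,3.3,0],
    [-0.2,-2.1,0.05,3.64,0],
    [-0.2,-2.1,0.05,3.64,0]
  ],
  "newtons": 100
}}

```text
t: 24.4
tcp_pos: [0.4813, 0.0135, 0.1408]
eef_rot: [0.0, 1.0, 0.0, -0.0]
ft_force: [0.1, 0.5, -3.5]
gripper_width: 0.0462
grasp_force: 103.6
```

```bash
python3 chk.py
```

```text
shift [-1.87 -0.1  -0.93] turn -0.0 tcp [0.4813 0.0135 0.1408] yang 1.57 tilt [-0.001  0.    -1.   ] w 0.0462 F [ 0.1  0.5 -3.5] grip 103.6 t 24.4 q [-0.08 -0.21  2.08 -0.    1.27 -1.65]
top rows 222..262 x 308..334
224  50  51  48  50  37  17  13  12  13  11  13  12  13  12  13  13   9   9   7  30  45  49  49  48  46  47
226  47  47  46  48  48  35  19  12  11  14  44  63  55  30  14  13  11  16  38  48  46  47  46  45  45  47
228  67  75  76  74  75  76  75  75  76  74  75  74  75  73  75  74  75  75  74  74  73  74  75  57  47  47
230 110 133 131 130 130 130 131 132 133 133 133 134 132 132 132 132 131 131 130 131 130 132 134  86  45  44
232 110 131 129 128 127 129 128 109  58  46  82  88  68  53  40 103 130 130 127 127 129 130 132  85  46  45
234 108 129 129 127 128 128 129 115  75  73  96  88  65  47  46 108 131 129 127 128 127 130 130  85  45  44
236 106 128 126 126 125 125 126 113  71  71  93  88  66  48  45 106 128 126 125 126 125 128 114  71  42  43
238 108 132 130 128 128 128 128 119  89  84  94  86  62  48  65 113 130 129 128 127 128 130 116  73  45  46
240 109 131 129 128 
[... 467 characters left out ...]
 131 131 129 129 127 128 132 133 132 105  62  44  46
250 109 132 132 132 130 130 131 133 130 128 128 127 131 131 132 130 128 128 127 132 134 131 106  63  44  46
252  38  51  56  55  69  77  95 104 101  99 120 131 134 135 136 133 133 129 131 135 136 135 107  63  47  48
254  39  39  38  37  36  35  35  33  34  32  32  30  32  31  31  30  31  31  34  35  35  39  36  31  52  65
256  46  47  46  47  46  45  44  45  44  44  45  44  43  42  44  42  41  42  41  40  39  39  39  39  38  37
258  52  52  52  51  51  52  50  50  50  51  51  50  49  49  49  48  49  47  49  48  47  47  47  47  47  46
260  57  55  55  56  55  55  54  55  53  55  54  54  54  52  54  52  53  53  53  51  53  51  52  51  51  52
```

Request:
{"method": "arm_command", "body": {
  "motion": [
    [-0.2,-0.2,0,0.35,0],
    [-0.2,-0.4,0,0.7,0],
    [-0.2,-0.6,0,1.04,0],
    [-0.2,-0.8,0,1.39,0],
    [-0.2,-1,0,1.73,0],
    [-0.2,-1.2,0,2.08,0],
    [-0.2,-1.4,0,2.42,0],
    [-0.2,-1.5,0,2.6,0],
    [-0.2,-1.55,0,2.7,0],
    [-0.2,-1.55,0,2.7,0]
  ],
  "newtons": 100
}}

```text
t: 25.75
tcp_pos: [0.4969, 0.0134, 0.1141]
eef_rot: [0.0, 1.0, 0.0, -0.0]
ft_force: [-0.7, 0.3, -3.8]
gripper_width: 0.0462
grasp_force: 103.6
```

Run:
```python
from tilt import *
go((.5,.0125,.15),1.571)
s=snap('scene');t=snap('top')
cv2.imwrite('pics/s9.png',s['frame'][:,:,::-1])
G=r.state()['tcp_pos']+[.005,0,.0242]
print(edgefit('scene',G,15,45))
```

```text
shift [-0.31 -0.09 -3.59] turn -0.0 tcp [0.4969 0.0134 0.1141] yang 1.57 tilt [-0.  0. -1.] w 0.0462 F [-0.7  0.3 -3.8] grip 103.6 t 25.75 q [-0.08 -0.14  2.07  0.    1.21 -1.65]
[(np.float32(554.42847), np.float64(26.0)), (np.float32(547.9343), np.float64(25.0)), (np.float32(533.22003), np.float64(24.0)), (np.float32(530.5976), np.float64(23.0))]
```

Request:
{"method": "arm_command", "body": {
  "motion": [
    [-0.2,-0.05,0,0.1,0],
    [-0.2,-0.1,0,0.2,0],
    [-0.2,-0.15,0,0.3,0],
    [-0.2,-0.2,0,0.4,0],
    [-0.2,-0.25,0,0.5,0],
    [-0.2,-0.3,0,0.6,0],
    [-0.2,-0.35,0,0.7,0],
    [-0.2,-0.4,0,0.8,0],
    [-0.2,-0.4,0,0.8,0],
    [-0.2,-0.4,0,0.8,0]
  ]
}}

```text
t: 27.15
tcp_pos: [0.5009, 0.0134, 0.1062]
eef_rot: [0.0, 1.0, -0.0, -0.0]
ft_force: [0.0, 0.2, -2.8]
gripper_width: 0.046
grasp_force: 103.7
```

Request:
{"method": "arm_command", "body": {
  "motion": [
    [-0.2,-0.03,0,0.05,0],
    [-0.2,-0.05,0,0.1,0],
    [-0.2,-0.08,0,0.15,0],
    [-0.2,-0.1,0,0.2,0],
    [-0.2,-0.13,0,0.25,0],
    [-0.2,-0.15,0,0.3,0],
    [-0.2,-0.18,0,0.35,0],
    [-0.2,-0.2,0,0.4,0],
    [-0.2,-0.2,0,0.4,0],
    [-0.2,-0.2,0,0.4,0]
  ]
}}

```text
t: 28.4
tcp_pos: [0.5029, 0.0135, 0.1022]
eef_rot: [0.0, 1.0, 0.0, -0.0]
ft_force: [-2.4, -0.8, -2.4]
gripper_width: 0.0463
grasp_force: 104.4
```

Run:
```python
from tilt import *
from scipy.optimize import least_squares
go((.5,.0125,.15),1.571)
s=snap('scene');t=snap('top')
G=r.state()['tcp_pos']+[.005,0,.0242]
f=edgefit('scene',G,15,45);print(f)
g=cv2.cvtColor(t['frame'],cv2.COLOR_RGB2GRAY)
for y in range(214,250,2): print(y,' '.join('%3d'%v for v in g[y,312:328]))
```

```text
shift [ 0.29 -0.1  -4.78] turn -0.0 tcp [0.5029 0.0135 0.1022] yang 1.57 tilt [-0.  0. -1.] w 0.0463 F [-2.4 -0.8 -2.4] grip 104.4 t 28.4 q [-0.08 -0.12  2.07  0.    1.19 -1.65]
[(np.float32(477.71237), np.float64(28.0)), (np.float32(475.228), np.float64(27.0)), (np.float32(469.6668), np.float64(29.0)), (np.float32(463.34268), np.float64(36.0))]
214  66  75  78  89  68  28   4   0   1   2   0  12  70 110 107  83
216  26  31  61  88  94  86  77  71  70  73  73  70  80  74  47  26
218  19  10  14  49  83  86  75  68  67  70  71  70  46  21  11  13
220  19  11   9  17  71  85  73  68  67  70  72  58  29  11  10  13
222  77  78  78  76  76  77  75  75  75  76  76  75  74  75  76  75
224 130 130 130 130 131 131 132 131 131 132 132 131 130 130 130 130
226 127 128 128 108  65  41  71  90  82  55  53 107 130 128 128 129
228 127 128 131 111  53  37  85  91  67  49  42 106 131 130 129 128
230 124 125 125 108  52  39  85  91  67  50  43 104 127 126 124 124
232 126 128 128 120  91  82  95  88  64  51  76 118 129 129 128 127
234 127 126 127 129 129 117 102  86  63  50 107 129 130 126 127 128
236 129 128 130 131 129 114  99  87  62  50 110 131 131 127 129 132
238 129 128 130 131 129 113 100  84  60  49 110 132 130 126 128 131
240 129 129 130 131 127 117 122 126 107  68 109 132 130 126 127 132
242 132 131 133 135 131 124 128 132 113  97 119 134 132 128 130 133
244  32  32  36  35  35  35  35  35  45  53  56  56  68  76  94 105
246  44  43  44  42  42  42  42  40  41  40  39  38  37  36  35  35
248  50  50  50  50  49  48  49  48  48  48  48  47  48  47  47  46
```

Request:
{"method": "arm_command", "body": {
  "motion": [
    [-0.2,-0.03,0,0.05,0],
    [-0.2,-0.05,0,0.1,0],
    [-0.2,-0.08,0,0.15,0],
    [-0.2,-0.1,0,0.2,0],
    [-0.2,-0.1,0,0.2,0],
    [-0.2,-0.1,0,0.2,0],
    [-0.2,-0.1,0,0.2,0],
    [-0.2,-0.1,0,0.2,0],
    [-0.2,-0.1,0,0.2,0],
    [-0.2,-0.1,0,0.2,0]
  ]
}}

```text
t: 29.8
tcp_pos: [0.5039, 0.0134, 0.1001]
eef_rot: [0.0, 1.0, 0.0, -0.0]
ft_force: [-2.8, 0.1, -2.6]
gripper_width: 0.0461
grasp_force: 104.6
```

Request:
{"method": "arm_command", "body": {
  "motion": [
    [-0.2,0.05,0,0.05,0],
    [-0.2,0.05,0,0.1,0],
    [-0.2,0.03,0,0.15,0],
    [-0.2,0,0,0.2,0],
    [-0.2,-0.02,0,0.25,0],
    [-0.2,-0.05,0,0.3,0],
    [-0.2,-0.08,0,0.35,0],
    [-0.2,-0.1,0,0.4,0],
    [-0.2,-0.1,0,0.4,0],
    [-0.2,-0.1,0,0.4,0]
  ]
}}

```text
t: 31.05
tcp_pos: [0.5049, 0.0134, 0.0962]
eef_rot: [0.0, 1.0, -0.0, 0.0]
ft_force: [-1.1, -0.7, -0.6]
gripper_width: 0.0464
grasp_force: 105.2
```

Run:
```python
from tilt import *
go((.5,.0125,.15),1.571)
s=snap('scene')
G=r.state()['tcp_pos']+[.005,0,.0242]
f=edgefit('scene',G,15,45);print(f)
# where the collar seat would put the pad: seated bracket's outline in the picture, compare gradient score along rod s
g=cv2.GaussianBlur(cv2.cvtColor(s['frame'],cv2.COLOR_RGB2GRAY),(3,3),0).astype(float)
e=np.hypot(cv2.Sobel(g,6,1,0),cv2.Sobel(g,6,0,1)).astype(np.float32)
L=[((.015,-.025,-.007),(.015,.025,-.007)),((.015,-.025,-.007),(-.07,-.025,-.007)),((.015,-.025,.007),(-.015,-.025,.007)),((.015,-.025,-.007),(.015,-.025,.007)),((.015,-.025,.007),(.015,.025,.007)),((.015,.025,.007),(-.015,.025,.007))]
out=[]
for k in np.arange(.060,.090,.001):
  for d in range(16,44,2):
    for off in(-.002,0,.002):
      M=R.from_euler('y',-np.radians(d)).as_matrix();H=np.array([.648,.0128,.11])+k*np.array([-.5,0,.866])+off*np.array([.866,0,.5])
      sc=0
      for a,b in L:
        q=np.array([proj(s,H+M@(np.array(a)*(1-t)+np.array(b)*t)) for t in np.linspace(0,1,20)],np.float32)
        sc+=np.minimum(cv2.remap(e,q[:,0].copy(),q[:,1].copy(),1),120).mean()
      out.append((round(float(sc)),round(float(k),3),d,off))
out.sort(reverse=True);print(out[:8])
```

```text
shift [ 0.49 -0.09 -5.38] turn -0.0 tcp [0.5049 0.0134 0.0962] yang 1.57 tilt [ 0. -0. -1.] w 0.0464 F [-1.1 -0.7 -0.6] grip 105.2 t 31.05 q [-0.08 -0.1   2.07 -0.    1.17 -1.65]
[(np.float32(509.2311), np.float64(15.0)), (np.float32(487.7665), np.float64(32.0)), (np.float32(487.07736), np.float64(31.0)), (np.float32(479.06262), np.float64(16.0))]
[(450, 0.069, 34, -0.002), (447, 0.069, 34, 0), (446, 0.069, 32, -0.002), (442, 0.068, 32, -0.002), (439, 0.069, 34, 0.002), (439, 0.069, 32, 0), (438, 0.068, 34, -0.002), (433, 0.069, 30, -0.002)]
```

Request:
{"method": "arm_command", "body": {
  "motion": [
    [-0.1,0,0,0,0],
    [0.1,0,0,0,0],
    [0.2,0,0,0,0],
    [0.25,0,0,0,0],
    [0.3,0,0,0,0],
    [0.4,0,0,0,0],
    [0.6,0,0,0,0],
    [0.8,0,0,0,0],
    [0.8,0,0,0,0],
    [0.8,0,0,0,0]
  ],
  "newtons": 20
}}

```text
t: 32.4
tcp_pos: [0.5049, 0.0134, 0.0961]
eef_rot: [0.0, 1.0, -0.0, -0.0]
ft_force: [-0.1, 0.1, -0.7]
gripper_width: 0.0769
grasp_force: 0.0
```

Request:
{"method": "arm_command", "body": {
  "motion": [
    [0.8,0.3,0,0,0],
    [0.8,1,0,-0.5,0],
    [0.8,1.5,0,-2,0],
    [0.8,2,0,-5,0],
    [0.8,3,0,-9,0],
    [0.8,4,0,-14,0],
    [0.8,6,0,-18,0],
    [0.8,9,0,-20,0],
    [0.8,11,0,-20,0],
    [0.8,11,0,-20,0]
  ]
}}

```text
t: 33.65
tcp_pos: [0.3944, 0.0135, 0.2979]
eef_rot: [0.0, 1.0, -0.0, 0.002]
ft_force: [-1.1, 0.8, 0.2]
gripper_width: 0.0766
grasp_force: 0.0
```

Run:
```python
from tilt import *
go((.5,.0125,.15),1.571)
s=snap('scene');t=snap('top')
g=cv2.GaussianBlur(cv2.cvtColor(s['frame'],cv2.COLOR_RGB2GRAY),(3,3),0).astype(float)
e=np.hypot(cv2.Sobel(g,6,1,0),cv2.Sobel(g,6,0,1)).astype(np.float32)
L=[((.015,-.025,-.007),(.015,.025,-.007)),((.015,-.025,-.007),(-.13,-.025,-.007)),((.015,-.025,.007),(-.015,-.025,.007)),((.015,-.025,-.007),(.015,-.025,.007)),((.015,-.025,.007),(.015,.025,.007)),((-.06,-.025,.021),(-.12,-.025,.021)),((-.06,.025,.021),(-.12,.025,.021))]
out=[]
for k in np.arange(.060,.090,.001):
  for d in range(16,56,2):
    for off in(-.002,0,.002):
      M=R.from_euler('y',-np.radians(d)).as_matrix();H=np.array([.648,.0128,.11])+k*np.array([-.5,0,.866])+off*np.array([.866,0,.5])
      sc=0
      for a,b in L:
        q=np.array([proj(s,H+M@(np.array(a)*(1-t_)+np.array(b)*t_)) for t_ in np.linspace(0,1,20)],np.float32)
        sc+=np.minimum(cv2.remap(e,q[:,0].copy(),q[:,1].copy(),1),120).mean()
      out.append((round(float(sc)),round(float(k),3),d,off))
out.sort(reverse=True);print(out[:6])
z=lambda i,x,y,w,h:cv2.resize(i[y:y+h,x:x+w],(400,400),interpolation=cv2.INTER_CUBIC)
cv2.imwrite('pics/c9.png',np.hstack([z(s['frame'],260,180,160,160),z(t['frame'],260,180,120,120)])[:,:,::-1])
```

```text
shift [-10.5   -0.09  14.83] turn -0.0 tcp [0.3944 0.0135 0.2979] yang 1.57 tilt [ 0.004 -0.    -1.   ] w 0.0766 F [-1.1  0.8  0.2] grip 0.0 t 33.65 q [-0.1  -0.52  2.05  0.    1.61 -1.67]
[(688, 0.073, 48, 0), (687, 0.074, 48, 0), (681, 0.073, 48, -0.002), (678, 0.074, 48, 0.002), (673, 0.075, 48, 0.002), (669, 0.072, 48, -0.002)]
```

Run:
```python
from h import *
t=snap('top');g=cv2.cvtColor(t['frame'],cv2.COLOR_RGB2GRAY).astype(float)
# knob bar columns per row (dark) and rod columns
for y in range(182,214,5):
    c=np.where(g[y,308:334]<35)[0]+308;print('knob row',y,c.mean().round(2),len(c),end=' | ')
print()
for y in range(222,252,2): print(y,' '.join('%3d'%v for v in g[y,306:334]))
for th in('bracket_center','rack_base'):
    for c in('scene','top'):
        for d in r.find_in(th,c)[:2]: print(th,c,d['conf'],(np.array(d['rect'])*[640,480,640,480]).round())
print(r.state()['t'])
```

```text
knob row 182 321.0 7 | knob row 187 321.0 7 | knob row 192 324.33 9 | knob row 197 324.33 9 | knob row 202 322.9 10 | knob row 207 320.53 17 | knob row 212 320.72 18 | 
222  48  46  46  48  49  37  21  19  19  17  17  19  17  14  14  17  17  16  17  19  18  20  39  48  46  44  43  45
224  47  49  87 103 102 104 102 102 104 102 102 102 102 103 103 102 102 102 103 102 102 101 103 103  78  51  45  45
226  45  46  88 104 102 102 102 101 101 102 102 100 101 103 101 101 102 101 102 100 101 101 100 101  76  50  45  45
228  46  47  90 107 105 105 105 106 107 106 105 105 108 107 106 106 106 106 106 106 104 105 106 108  80  52  45  46
230  46  47  91 109 107 107 107 108 107  81  34  37  82  86  63  47  41  87 108 108 107 107 109 109  81  50  44  45
232  45  48  89 105 104 104 104 103 104 103 102 100  98  86  64  51  85 104 105 103 104 103 104 104  79  51  45  46
234  44  48  88 108 106 106 104 105 105 104 102 101  97  86  63  49  87 105 106 105 105 106 106 106  80  50  44  45
236  46  46  76 103 107 105 105 105 105 104 106 102  97  85  62  50  88 107 105 104 104 105 106 108  79  49  44  44
238
[... 290 characters left out ...]
09  88  99 106 107 105 106 110 109 108  72  46  45  46
244  47  46  67  97 107 108 106 106 106 107 106 103 103  92  97 108 108 106 105 105 105 108 109 108  71  45  45  45
246  46  48  66  97 106 106 105 105 107 107 105 105 104 105 107 108 107 104 105 104 107 107 109 107  72  45  45  45
248  45  45  67  97 107 105 106 106 106 106 105 105 104 103 105 107 108 105 104 104 106 108 109 107  72  43  43  45
250  46  44  66  95 104 106 105 105 105 107 106 104 104 102 104 106 106 105 104 104 106 106 105 104  70  45  46  46
bracket_center scene 0.76 [292. 249. 346. 285.]
bracket_center top 0.67 [307. 224. 331. 273.]
rack_base scene 0.77 [312. 190. 418. 363.]
rack_base top 0.9 [265. 178. 355. 258.]
34.0
```

```bash
python3 -c "
from h import *
print(r.close_job())"
```

```text
the job is handed in; nothing more can be done
None
```

I turned the tag tree until its free branch faced the robot, slid the bracket down that branch to rest against the collar, released it and handed the job in at about 34 s. It hangs roughly 18° off square to the rod under its own weight. That rests on camera fits, because I had no picture views left for a final look, and the hand-in returned no verdict.

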